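# Reload ground samples in reverse order

### The job

Move the four sample containers one by one from the mill's aluminium tray to the wooden rack in reverse order, one to a compartment: the one nearest the tray's handle goes into the compartment farthest from the rack's handle, the next into the next, and so on, until the last lands beside the rack's handle. Stand each upright on the compartment floor, setting it down gently without dropping it; do not tip any of them over and leave the glass beaker where it is.

Things in the scene. Friction and masses are not known exactly. Their poses are not given: they have to be found in the camera images.
- vial: slim amber glass vial, diameter 28 mm up to 62 mm height, then a black cap of diameter 25 mm up to 78 mm. Origin: centre of its underside; z axis up. Stands upright in its nest at the start, up to 3 mm off the nest's centre and turned anyhow. Mass about 90 g
- steel_jar: short wide round steel grinding jar, diameter 40 mm up to 44 mm height, then a steel lid of diameter 36 mm up to 54 mm, with a tiny dark dot on top to 56 mm. Origin: centre of its underside; z axis up. Stands upright in its nest at the start, up to 3 mm off the nest's centre and turned anyhow. Mass about 250 g
- canister: square aluminium canister, 34 x 34 mm and 58 mm high, with a black round knob of diameter 16 mm on top up to 68 mm; its x and y axes are normal to its flat sides. Origin: centre of its underside; z axis up. Stands upright in its nest at the start, up to 3 mm off the nest's centre and with its sides within 0.1 rad of parallel to the nest's. Mass about 160 g
- plastic_jar: round white plastic jar, diameter 33 mm up to 48 mm height, then a white cap of diameter 35 mm up to 62 mm. Origin: centre of its underside; z axis up. Stands upright in its nest at the start, up to 3 mm off the nest's centre and turned anyhow. Mass about 80 g
- nest_a: square grey nest, one of 4 alike in a row (62 mm pitch) fixed on a flat aluminium tray; holds the amber vial at the start. 58 x 58 mm outside, walls 3 mm thick, 12 mm high, inner floor 3 mm above its origin (centre of its underside, 6 mm above the table). Its x axis runs along the row towards the tray's handle, a flat steel loop at one end. Tray at any yaw
- nest_b: square grey nest, one of 4 alike in a row (62 mm pitch) fixed on a flat aluminium tray; holds the steel jar at the start. 58 x 58 mm outside, walls 3 mm thick, 12 mm high, inner floor 3 mm above its origin (centre of its underside, 6 mm above the table). Its x axis runs along the row towards the tray's handle, a flat steel loop at one end. Tray at any yaw
- nest_c: square grey nest, one of 4 alike in a row (62 mm pitch) fixed on a flat aluminium tray; holds the square canister at the start. 58 x 58 mm outside, walls 3 mm thick, 12 mm high, inner floor 3 mm above its origin (centre of its underside, 6 mm above the table). Its x axis runs along the row towards the tray's handle, a flat steel loop at one end. Tray at any yaw
- nest_d: square grey nest, one of 4 alike in a row (62 mm pitch) fixed on a flat aluminium tray; holds the white plastic jar at the start. 58 x 58 mm outside, walls 3 mm thick, 12 mm high, inner floor 3 mm above its origin (centre of its underside, 6 mm above the table). Its x axis runs along the row towards the tray's handle, a flat steel loop at one end. Tray at any yaw
- rack: fixed wooden rack, 253 x 67 mm, 4 empty compartments in a row, 57 x 57 mm inside, 62 mm pitch; walls 5 mm thick, 22 mm high, inner floor 6 mm above the table. Origin: centre of its underside, on the table; x axis along the row towards its handle, a flat steel loop at one end: compartment centres at x = +93 (by the handle), +31, -31, -93 mm, y = 0. At any yaw, left or right of the tray
- beaker: clear glass beaker standing on the table between and beyond the tray and the rack, a bystander: up to 72 mm across, 85 mm high. Origin: centre of its underside
There are look-alikes about, which are no part of the job. Leave any yellow look-alike of the plastic_jar alone.

How it is judged (in metres and radians):
At the end, for the whole second after the job is handed in: Each container stands upright (within 0.12 rad) on the rack floor (underside 2 to 10 mm above the rack's underside), at rest, within 17 mm along and across of the centre of its compartment: 1st, 2nd, 3rd, 4th from the tray's handle in the 4th, 3rd, 2nd, 1st from the rack's handle (((x of each of nest_b, nest_c, nest_d in the frame of nest_a below 0 m and x of vial in the frame of rack between -0.11 and -0.076 m) or (x of each of nest_b, nest_c, nest_d in the frame of nest_a below 0.093 m and x of any of nest_b, nest_c, nest_d in the frame of nest_a above 0.031 m and x of vial in the frame of rack between -0.048 and -0.014 m) or (x of each of nest_b, nest_c, nest_d in the frame of nest_a above -0.093 m and x of any of nest_b, nest_c, nest_d in the frame of nest_a below -0.031 m and x of vial in the frame of rack between 0.014 and 0.048 m) or (x of each of nest_b, nest_c, nest_d in the frame of nest_a above 0 m and x of vial in the frame of rack between 0.076 and 0.11 m)) and y of vial in the frame of rack between -0.017 and 0.017 m and z of vial in the frame of rack between 0.002 and 0.01 m and angle between each of vial, steel_jar, canister, plastic_jar's own z axis and vertical below 0.12 rad and linear speed of each of vial, steel_jar, canister, plastic_jar below 0.02 m/s and angular speed of each of vial, steel_jar, canister, plastic_jar below 0.2 rad/s and ((x of each of nest_a, nest_c, nest_d in the frame of nest_b below 0 m and x of steel_jar in the frame of rack between -0.11 and -0.076 m) or (x of each of nest_a, nest_c, nest_d in the frame of nest_b below 0.093 m and x of any of nest_a, nest_c, nest_d in the frame of nest_b above 0.031 m and x of steel_jar in the frame of rack between -0.048 and -0.014 m) or (x of each of nest_a, nest_c, nest_d in the frame of nest_b above -0.093 m and x of any of nest_a, nest_c, nest_d in the frame of nest_b below -0.031 m and x of steel_jar in the frame of rack between 0.014 and 0.048 m) or (x of each of nest_a, nest_c, nest_d in the frame of nest_b above 0 m and x of steel_jar in the frame of rack between 0.076 and 0.11 m)) and y of steel_jar in the frame of rack between -0.017 and 0.017 m and z of steel_jar in the frame of rack between 0.002 and 0.01 m and ((x of each of nest_a, nest_b, nest_d in the frame of nest_c below 0 m and x of canister in the frame of rack between -0.11 and -0.076 m) or (x of each of nest_a, nest_b, nest_d in the frame of nest_c below 0.093 m and x of any of nest_a, nest_b, nest_d in the frame of nest_c above 0.031 m and x of canister in the frame of rack between -0.048 and -0.014 m) or (x of each of nest_a, nest_b, nest_d in the frame of nest_c above -0.093 m and x of any of nest_a, nest_b, nest_d in the frame of nest_c below -0.031 m and x of canister in the frame of rack between 0.014 and 0.048 m) or (x of each of nest_a, nest_b, nest_d in the frame of nest_c above 0 m and x of canister in the frame of rack between 0.076 and 0.11 m)) and y of canister in the frame of rack between -0.017 and 0.017 m and z of canister in the frame of rack between 0.002 and 0.01 m and ((x of each of nest_a, nest_b, nest_c in the frame of nest_d below 0 m and x of plastic_jar in the frame of rack between -0.11 and -0.076 m) or (x of each of nest_a, nest_b, nest_c in the frame of nest_d below 0.093 m and x of any of nest_a, nest_b, nest_c in the frame of nest_d above 0.031 m and x of plastic_jar in the frame of rack between -0.048 and -0.014 m) or (x of each of nest_a, nest_b, nest_c in the frame of nest_d above -0.093 m and x of any of nest_a, nest_b, nest_c in the frame of nest_d below -0.031 m and x of plastic_jar in the frame of rack between 0.014 and 0.048 m) or (x of each of nest_a, nest_b, nest_c in the frame of nest_d above 0 m and x of plastic_jar in the frame of rack between 0.076 and 0.11 m)) and y of plastic_jar in the frame of rack between -0.017 and 0.017 m and z of plastic_jar in the frame of rack between 0.002 and 0.01 m); the robot touches nothing.
It fails at once if a container is tipped over (more than 0.7 rad) (angle between any of vial, steel_jar, canister, plastic_jar's own z axis and vertical above 0.7 rad).
It fails at once if a container is dropped: out of the fingers with its foot more than 30 mm above the table ((height (world z) of vial above 0.03 m and contact force between the fingers and vial below 0.02 N) or (height (world z) of steel_jar above 0.03 m and contact force between the fingers and steel_jar below 0.02 N) or (height (world z) of canister above 0.03 m and contact force between the fingers and canister below 0.02 N) or (height (world z) of plastic_jar above 0.03 m and contact force between the fingers and plastic_jar below 0.02 N)).
It fails at once if a container is slammed into the rack (over 60 N between them) (contact force between any of vial, steel_jar, canister, plastic_jar and rack above 60 N).
It fails at once if the beaker is moved by more than 20 mm (distance of beaker from where it was at the start of the episode above 0.02 m).
It also fails if it takes over 102 s, if anything falls off the work surface, if the arm or the gripper's body presses on something with over 40 N, if the wrist force passes 120 N, or if a joint passes its speed limit or range.

### The arm

A 6-joint arm with a two-finger parallel gripper is mounted at the origin on the work surface. World frame = base frame: x ahead of the robot, y to its left, z up, the work surface at z = 0. Lengths are in mm, angles in degrees, forces in N, time in s.
With the tool pointing down it reaches from about 350 to 875 mm from the base axis. Payload 15.5 kg.
Tool frame: the origin (TCP) lies at the very end of the fingers, on their centre line; the grasp point (between the pads) lies 19 mm behind it (tcp_to_grasp is the distance from the TCP to the grasp point, in mm); z points along the fingers, y is the line along which they close (so a half turn about z gives the same grasp; the last joint's range is limited). The gripper opens to 85 mm and grips with 20 to 120 N. Pads are 22 mm wide; open, the fingers measure 114 mm over their backs; the gripper's body (76 mm by 85 mm) begins 54 mm behind the grasp point. The pads swing forward as they close: fully open they stand 13 mm farther back than shut.
Start: joints at [70.445, 28.281, 77.091, -0, 74.628, -5.472], TCP at [152.078, 606.217, 231.277] pointing down, gripper open.
Joint ranges: [-166.48, 166.48], [-47.26, 123.95], [12.59, 153.08], [-70.14, 250.14], [6.76, 159.57], [-176.63, 176.63]. Speed limits (degrees/s): [108.29, 108.29, 147.25, 172.46, 172.46, 172.46].

### API

Orientations are given as [roll, pitch, yaw] about the fixed x, y, z axes, in that order (R = Rz(yaw) Ry(pitch) Rx(roll)).
In Python, from workcell import get_obs, camera, job_done, tcp_to_grasp gives the robot as it stands. The module is installed in compiled form; this text tells all that it offers.
- The arm moves only by the tool apply_moves, never from a script. Its argument "targets" is a list of rows, each an object of numbers: "dx", "dy", "dz": the shift along the world's x, y, z normalised to -1 to 1, where 1 is 0.15 m; "ax", "ay", "az": the turn, a rotation vector about the world's x, y, z normalised to -1 to 1, where 1 is 45 degrees; "claw": the closure, from 0 (fully open) to 1 (shut). In form: [{"dx": .., "dy": .., "dz": .., "ax": .., "ay": .., "az": .., "claw": ..}, ...]. A call has 1 to 8 rows; each row is the pose to reach, as a shift and turn from the pose commanded when the call began; what a row does not reach only later rows make up. A row lasts 1/10 s, in which the tool goes at most 50 mm and 8.59 degrees, less where a joint would pass 70% of its speed; a pose out of reach is approached as far as the arm can. A call with a number of a shift or a turn outside -1 to 1 is refused whole. A call with a gripper value outside its range is refused whole. The fingers move at their own pace and stop on an object; "newtons" is the grip in N (left out, the last holds). Time passes only in rows, so rows that repeat a pose let the fingers close. It gives the time, the measured TCP pose, the force, the opening and the grip force at its end, in the units of the state.
- get_obs(): the state, without advancing time (a new reading comes with each control period).
- camera(name): name is "side" or "top"; returns a dict with "frame" (480x640x3 uint8, red, green, blue), "z_map" (480x640 float32, mm along the optical axis (not along the pixel's ray), 0 where there is no reading), "fx", "fy", "cx", "cy" (pixels), "R" (3x3) and "t" (3): a world point X has camera coordinates R X + t. Camera axes: x right, y down, z forward; pixel columns grow to the right and rows downward; lengths in mm; the calibration is good to about 2 mm. A picture is of the moment at which its call begins.
- job_done(): hands the job in; it is judged then, once.
The state is a dict: "clock": time; "qpos": joint angles; "qd": joint speeds; "effort": joint torques, N m; "tcp_pos": TCP position; "orientation": TCP orientation; "contact_force": force on the tool from outside, world axes, zero at the start; "torque": the same for the moment, N m; "finger_gap": opening from 0.0 (shut) to 1.0 (fully open); "grasp_force": force on a finger pad.
Only numpy, scipy, OpenCV 4.12 (cv2) and the standard library are available. Lean on these libraries where they do the work, as an engineer would, in place of code of your own. Each camera call takes 0.05 s, during which the arm holds its last target. There are 200 camera calls.

## Working session

There is one attempt and no reset: what is moved stays moved. The work goes in short steps, Python scripts to look and compute and a tool call to move; the robot and the scene stay as the last step left them, time stands still between calls to the robot, and variables do not carry over. Pictures are saved under pics/ and viewed, at most 14 in all, crops included, and the job is handed in when it is done.

Besides the shell and the picture viewer there is one more tool, called after "Call:" as name(argument=value, ...), one argument or row to a line, values as JSON. apply_moves: Moves the arm, as the interface text tells. Its arguments: {"type":"object","properties":{"targets":{"type":"array"},"newtons":{"type":"number"}},"required":["targets"]}

```bash
mkdir -p pics; cat > h.py <<'E'
import numpy as np, cv2
from workcell import get_obs, camera
def pts(c):
    z=c["z_map"].astype(float); v,u=np.mgrid[0:480,0:640]
    P=np.stack([(u-c["cx"])/c["fx"]*z,(v-c["cy"])/c["fy"]*z,z],-1)
    return (P-np.array(c["t"]))@np.array(c["R"])   # R^T (p-t)
def ray(c,u,v,h):
    R=np.array(c["R"]);o=-R.T@np.array(c["t"]);d=R.T@np.array([(u-c["cx"])/c["fx"],(v-c["cy"])/c["fy"],1])
    return o+d*(h-o[2])/d[2]
E
python3 - <<'E'
from h import *
for n in("top","side"):
    c=camera(n); cv2.imwrite(f"pics/{n}0.png",c["frame"][...,::-1]); np.savez(f"{n}0.npz",**c)
    print(n,c["fx"],c["cx"],c["cy"],np.round(c["R"],3).tolist(),c["t"])
print(get_obs())
E
```

```text
top 440.84962056487274 319.1640781406648 235.21631574334003 [[-0.004, -1.0, 0.002], [-0.991, 0.003, -0.133], [0.133, -0.002, -0.991]] [ -8.9449611  602.13708341 628.93819547]
side 498.8669023074943 319.8829155598706 234.4033063954679 [[0.982, -0.19, -0.021], [-0.148, -0.685, -0.713], [0.121, 0.703, -0.7]] [-579.11148827  101.51533206  833.86681516]
{'clock': 0.1, 'qpos': array([ 7.04463383e+01,  2.83117478e+01,  7.71231132e+01, -4.28126460e-04,
        7.46303352e+01, -5.47384225e+00]), 'qd': array([ 0.08079479, -0.02010644, -0.13517328,  0.12158437,  0.03432771,
       -0.13278735]), 'effort': array([ 1.06021416e-03, -8.83590317e+01, -3.84560966e+01, -3.66442046e-04,
        5.32886654e-03,  7.49941523e-05]), 'tcp_pos': array([151.95614067, 605.90528646, 230.75806125]), 'orientation': array([-1.79935062e+02, -5.80834632e-03,  1.65920291e+02]), 'contact_force': array([-0.93054523, -0.4770188 ,  0.49808627]), 'torque': array([-0.0019986 ,  0.01428854, -0.01130509]), 'grasp_force': 0.0, 'finger_gap': 1.0019892576634157}
```

View pics/top0.png

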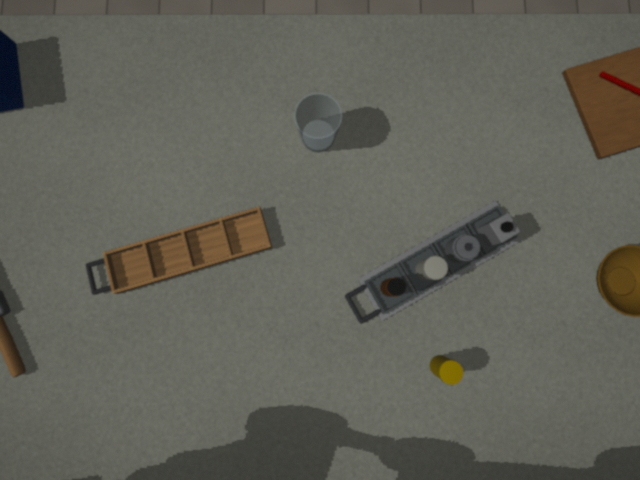

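View pics/side0.png

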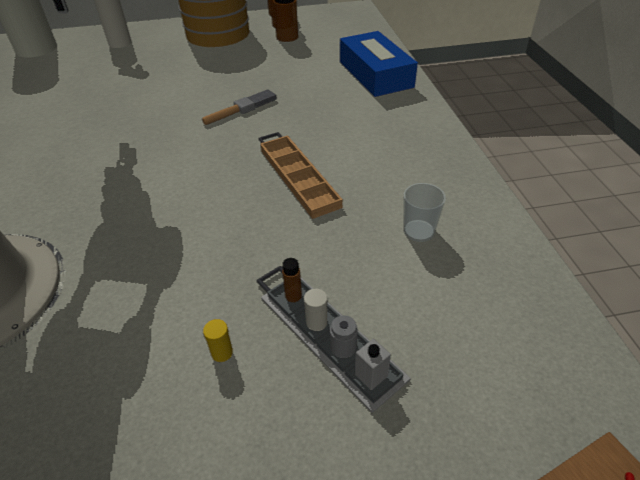

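The top view shows the rack on the left, with its handle at (98,276) and compartments from (127,268) to (247,232). The tray is on the right, handle at (362,303). From the handle it holds the vial (393,287), the white jar (434,268), the steel jar (466,246) and the canister (503,228). The beaker is at (318,120) and the yellow decoy at (447,370). The side view agrees with this order.

```bash
cat > m.py <<'E'
from h import *
from workcell import tcp_to_grasp
print(tcp_to_grasp)
def rect(xy):
    r=cv2.minAreaRect(xy.astype(np.float32)); b=cv2.boxPoints(r); e=[b[1]-b[0],b[2]-b[1]]; e=max(e,key=np.linalg.norm)
    return np.round(r[0],1),np.round(sorted(r[1]),1),round(np.degrees(np.arctan2(e[1],e[0]))%180,2)
def clean(P,m):
    m=cv2.morphologyEx(m.astype(np.uint8),cv2.MORPH_OPEN,np.ones((2,2))); 
    n,l,s,_=cv2.connectedComponentsWithStats(m,connectivity=8); return l==1+np.argmax(s[1:,4])
for n in("top","side"):
    c=np.load(f"{n}0.npz"); P=pts(c); f=c["frame"]; hsv=cv2.cvtColor(f,cv2.COLOR_RGB2HSV)
    ok=c["z_map"]>0; x,y,z=P[...,0],P[...,1],P[...,2]
    # table check
    t=ok&(abs(x-600)<150)&(abs(y)<40); print(n,"table z med",np.median(z[t]))
    wood=ok&(hsv[...,1]>90)&(x>400)&(x<800)&(y>60)&(y<520)&(z>14)&(z<32)&(hsv[...,0]<22)
    wood=clean(P,cv2.dilate(wood.astype(np.uint8),np.ones((2,2)))&wood) if 0 else wood
    print(" rack",rect(P[wood][:,:2]),"z90",np.percentile(z[wood],90), wood.sum())
    tops={"vial":(393,287,87),"plastic":(434,268,71),"steel":(466,246,63),"canister":(503,228,67)}
    ct=np.load("top0.npz")
    for k,(u,v,h) in tops.items():
        g=ray(ct,u,v,h)
        d=np.hypot(x-g[0],y-g[1])<30
        hi=ok&d&(z>(h-4.5 if k!="canister" else h-4))&(z<h+12)
        if k=="canister": hi=ok&d&(z>60)&(z<71)
        a=P[hi]; (cc,r)=cv2.minEnclosingCircle(a[:,:2].astype(np.float32))
        print(" ",k,"guess",np.round(g[:2]),"n",len(a),"circ",np.round(cc,1),round(r,1),"med",np.round(np.median(a,0),1),"rect",rect(a[:,:2]))
    tr=ok&(x>380)&(x<750)&(y<20)&(y>-420)&(z>13)&(z<21)
    tr=clean(P,cv2.morphologyEx(tr.astype(np.uint8),cv2.MORPH_CLOSE,np.ones((3,3))))&tr
    print(" tray",rect(P[tr][:,:2]),tr.sum())
E
python3 m.py
python3 - <<'E'
from h import *
c=np.load("top0.npz")
# by-eye rim corners of the rack, 22 mm
for u,v in[(105,253),(262,209),(271,246),(116,291)]: print(np.round(ray(c,u,v,22),1))
E
```

```text
18.700000000000003
top table z med 0.017105038069214103
 rack (array([541. , 279.2]), array([108.8, 447.6]), np.float32(116.52)) z90 22.998507732213167 2574
  vial guess [ 523. -113.] n 250 circ [ 523.7 -119.4] 12.7 med [ 522.9 -119.1   86.8] rect (array([ 523.6, -119.5]), array([23.6, 23.8]), np.float32(89.82))
  plastic guess [ 550. -175.] n 458 circ [ 550.4 -178. ] 17.3 med [ 550.  -177.5   70.8] rect (array([ 550.5, -177.9]), array([33.3, 33.3]), np.float32(65.86))
  steel guess [ 582. -226.] n 467 circ [ 581.2 -228.3] 17.8 med [ 580.9 -227.6   63. ] rect (array([ 581.5, -228.1]), array([33.7, 35.1]), np.float32(167.53))
  canister guess [ 608. -280.] n 461 circ [ 608.9 -282.3] 22.7 med [ 606.8 -278.6   66.5] rect (array([ 608.9, -282.3]), array([33.8, 35.4]), np.float32(119.76))
 tray (array([ 566.4, -202.5]), array([ 56.1, 243.5]), np.float32(119.1)) 741
side table z med 0.46221481506479345
 rack (array([540. , 279.2]), array([108.3, 449.2]), np.float32(116.38)) z90 22.995026879579935 1363
  vial guess [ 523. -113.] n 178 circ [ 522.  -119.3] 12.9 med [ 522.  -120.5   87.2] rect (array([ 522.1, -119.9]), array([23.9, 24.3]), np.float32(66.37))
  plastic guess [ 550. -175.] n 379 circ [ 549.3 -177.9] 17.9 med [ 549.5 -180.1   71.2] rect (array([ 549.2, -178. ]), array([33.3, 34.9]), np.float32(120.39))
  steel guess [ 582. -226.] n 451 circ [ 581.3 -228.3] 18.7 med [ 579.7 -231.1   63.5] rect (array([ 580.1, -228.5]), array([34.5, 35. ]), np.float32(124.64))
  canister guess [ 608. -280.] n 517 circ [ 608.1 -282.6] 23.1 med [ 605.5 -288.1   67.2] rect (array([ 607.7, -282.7]), array([34.7, 35. ]), np.float32(30.6))
 tray (array([ 566.9, -202.5]), array([ 59.8, 243.1]), np.float32(119.28)) 1040
[577.9 320.9  22. ]
[646.4  78.6  22. ]
[587.9  63.8  22. ]
[519.4 300.5  22. ]
```

```bash
python3 - <<'E'
from h import *
from m import rect
for n in("top","side"):
    c=np.load(f"{n}0.npz"); P=pts(c); hsv=cv2.cvtColor(c["frame"],cv2.COLOR_RGB2HSV); x,y,z=P[...,0],P[...,1],P[...,2]
    m=(c["z_map"]>0)&(hsv[...,1]>90)&(hsv[...,0]<22)&(x>490)&(x<670)&(y>40)&(y<325)&(z>17)&(z<26)
    k,l,s,_=cv2.connectedComponentsWithStats(m.astype(np.uint8)); i=1+np.argmax(s[1:,4])
    C,w,a=rect(P[l==i][:,:2]); print(n,C,w,a,s[i,4])
    if n=="top":
        d=np.array([np.cos(np.radians(a)),np.sin(np.radians(a))])
        for t in(-93,-31,31,93): print(t,np.round(C+t*d,1))
E
```

```text
18.700000000000003
top table z med 0.017105038069214103
 rack (array([541. , 279.2]), array([108.8, 447.6]), np.float32(116.52)) z90 22.998507732213167 2574
  vial guess [ 523. -113.] n 250 circ [ 523.7 -119.4] 12.7 med [ 522.9 -119.1   86.8] rect (array([ 523.6, -119.5]), array([23.6, 23.8]), np.float32(89.82))
  plastic guess [ 550. -175.] n 458 circ [ 550.4 -178. ] 17.3 med [ 550.  -177.5   70.8] rect (array([ 550.5, -177.9]), array([33.3, 33.3]), np.float32(65.86))
  steel guess [ 582. -226.] n 467 circ [ 581.2 -228.3] 17.8 med [ 580.9 -227.6   63. ] rect (array([ 581.5, -228.1]), array([33.7, 35.1]), np.float32(167.53))
  canister guess [ 608. -280.] n 461 circ [ 608.9 -282.3] 22.7 med [ 606.8 -278.6   66.5] rect (array([ 608.9, -282.3]), array([33.8, 35.4]), np.float32(119.76))
 tray (array([ 566.4, -202.5]), array([ 56.1, 243.5]), np.float32(119.1)) 741
side table z med 0.46221481506479345
 rack (array([540. , 279.2]), array([108.3, 449.2]), np.float32(116.38)) z90 22.995026879579935 1363
  vial guess [ 523. -113.] n 178 circ [ 522.  -119.3] 12.9 med [ 522.  -120.5   87.2] rect (array([ 522.1, -119.9]), array([23.9, 24.3]), np.float32(66.37))
  plastic guess [ 550. -175.] n 379 circ [ 549.3 -177.9] 17.9 med [ 549.5 -180.1   71.2] rect (array([ 549.2, -178. ]), array([33.3, 34.9]), np.float32(120.39))
  steel guess [ 582. -226.] n 451 circ [ 581.3 -228.3] 18.7 med [ 579.7 -231.1   63.5] rect (array([ 580.1, -228.5]), array([34.5, 35. ]), np.float32(124.64))
  canister guess [ 608. -280.] n 517 circ [ 608.1 -282.6] 23.1 med [ 605.5 -288.1   67.2] rect (array([ 607.7, -282.7]), array([34.7, 35. ]), np.float32(30.6))
 tray (array([ 566.9, -202.5]), array([ 59.8, 243.1]), np.float32(119.28)) 1040
top [583.  195.6] [ 67.6 255.3] 106.52 1875
-93 [609.4 106.4]
-31 [591.8 165.9]
31 [574.2 225.3]
93 [556.6 284.8]
side [581.7 194.4] [ 69.  255.9] 106.38 951
```

Call:
apply_moves(
  targets=[
    {"dx":0.25,"dy":-0.3,"dz":0,"az":-0.12,"claw":0},
    {"dx":0.4,"dy":-0.7,"dz":0,"az":-0.25,"claw":0},
    {"dx":0.5,"dy":-1,"dz":0,"az":-0.25,"claw":0},
    {"dx":0.5,"dy":-1,"dz":0,"az":-0.25,"claw":0},
    {"dx":0.5,"dy":-1,"dz":0,"az":-0.25,"claw":0},
  ],
  newtons=40,
)

```text
$.targets[0]: bad value
```

Call:
apply_moves(
  targets=[
    {"dx":0.25,"dy":-0.3,"dz":0,"ax":0,"ay":0,"az":-0.12,"claw":0},
    {"dx":0.4,"dy":-0.7,"dz":0,"ax":0,"ay":0,"az":-0.25,"claw":0},
    {"dx":0.5,"dy":-1,"dz":0,"ax":0,"ay":0,"az":-0.25,"claw":0},
    {"dx":0.5,"dy":-1,"dz":0,"ax":0,"ay":0,"az":-0.25,"claw":0},
    {"dx":0.5,"dy":-1,"dz":0,"ax":0,"ay":0,"az":-0.25,"claw":0},
  ],
  newtons=40,
)

```text
clock: 0.6
tcp_pos: [227.7, 453.7, 231.3]
orientation: [-179.9, 0.0, 154.5]
contact_force: [-0.8, 0.0, -0.9]
finger_gap: 1.001
grasp_force: 0.0
```

Call:
apply_moves(
  targets=[
    {"dx":0.5,"dy":-1,"dz":0,"ax":0,"ay":0,"az":-0.25,"claw":0},
    {"dx":0.5,"dy":-1,"dz":0,"ax":0,"ay":0,"az":-0.25,"claw":0},
    {"dx":0.5,"dy":-1,"dz":0,"ax":0,"ay":0,"az":-0.25,"claw":0},
    {"dx":0.5,"dy":-1,"dz":0,"ax":0,"ay":0,"az":-0.25,"claw":0},
  ],
)

```text
clock: 1.0
tcp_pos: [303.0, 303.8, 231.2]
orientation: [-180.0, 0.0, 143.3]
contact_force: [-0.5, 0.4, 0.1]
finger_gap: 1.001
grasp_force: 0.0
```

Call:
apply_moves(
  targets=[
    {"dx":0.5,"dy":-1,"dz":0,"ax":0,"ay":0,"az":-0.25,"claw":0},
    {"dx":0.5,"dy":-1,"dz":0,"ax":0,"ay":0,"az":-0.25,"claw":0},
    {"dx":0.5,"dy":-1,"dz":0,"ax":0,"ay":0,"az":-0.25,"claw":0},
    {"dx":0.5,"dy":-1,"dz":0,"ax":0,"ay":0,"az":-0.25,"claw":0},
  ],
)

```text
clock: 1.4
tcp_pos: [378.9, 153.7, 231.4]
orientation: [180.0, 0.0, 132.0]
contact_force: [-0.7, 1.4, -0.2]
finger_gap: 0.999
grasp_force: 0.0
```

Call:
apply_moves(
  targets=[
    {"dx":0.5,"dy":-1,"dz":0,"ax":0,"ay":0,"az":-0.25,"claw":0},
    {"dx":0.5,"dy":-1,"dz":0,"ax":0,"ay":0,"az":-0.25,"claw":0},
    {"dx":0.5,"dy":-1,"dz":0,"ax":0,"ay":0,"az":-0.25,"claw":0},
    {"dx":0.5,"dy":-1,"dz":0,"ax":0,"ay":0,"az":-0.25,"claw":0},
    {"dx":0.5,"dy":-1,"dz":0,"ax":0,"ay":0,"az":-0.25,"claw":0},
    {"dx":0.5,"dy":-1,"dz":0,"ax":0,"ay":0,"az":-0.25,"claw":0},
  ],
)

```text
clock: 2.0
tcp_pos: [452.2, 6.5, 231.0]
orientation: [-180.0, -0.0, 120.9]
contact_force: [0.1, -0.5, -0.4]
finger_gap: 0.999
grasp_force: 0.0
```

Call:
apply_moves(
  targets=[
    {"dx":0.471,"dy":-0.837,"dz":-0.6,"ax":0,"ay":0,"az":-0.038,"claw":0},
    {"dx":0.471,"dy":-0.837,"dz":-0.6,"ax":0,"ay":0,"az":-0.038,"claw":0},
    {"dx":0.471,"dy":-0.837,"dz":-0.6,"ax":0,"ay":0,"az":-0.038,"claw":0},
    {"dx":0.471,"dy":-0.837,"dz":-0.6,"ax":0,"ay":0,"az":-0.038,"claw":0},
    {"dx":0.471,"dy":-0.837,"dz":-0.6,"ax":0,"ay":0,"az":-0.038,"claw":0},
    {"dx":0.471,"dy":-0.837,"dz":-0.6,"ax":0,"ay":0,"az":-0.038,"claw":0},
  ],
)

```text
clock: 2.6
tcp_pos: [522.3, -117.9, 141.5]
orientation: [-180.0, -0.1, 119.2]
contact_force: [0.8, -0.4, 0.1]
finger_gap: 0.998
grasp_force: 0.0
```

Call:
apply_moves(
  targets=[
    {"dx":0,"dy":0,"dz":-0.2,"ax":0,"ay":0,"az":0,"claw":0},
    {"dx":0,"dy":0,"dz":-0.4,"ax":0,"ay":0,"az":0,"claw":0},
    {"dx":0,"dy":0,"dz":-0.55,"ax":0,"ay":0,"az":0,"claw":0},
    {"dx":0,"dy":0,"dz":-0.65,"ax":0,"ay":0,"az":0,"claw":0},
    {"dx":0,"dy":0,"dz":-0.71,"ax":0,"ay":0,"az":0,"claw":0},
    {"dx":0,"dy":0,"dz":-0.71,"ax":0,"ay":0,"az":0,"claw":0},
    {"dx":0,"dy":0,"dz":-0.71,"ax":0,"ay":0,"az":0,"claw":0},
  ],
)

```text
clock: 3.3
tcp_pos: [523.1, -118.8, 35.8]
orientation: [180.0, 0.0, 119.3]
contact_force: [0.7, -0.3, 0.2]
finger_gap: 1.002
grasp_force: 0.0
```

```bash
python3 - <<'E'
from h import *
c=camera("side"); f=c["frame"][220:440,200:460,::-1]; cv2.imwrite("pics/a.png",cv2.resize(f,None,fx=2.5,fy=2.5))
E
```

```text
(no output)
```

View pics/a.png

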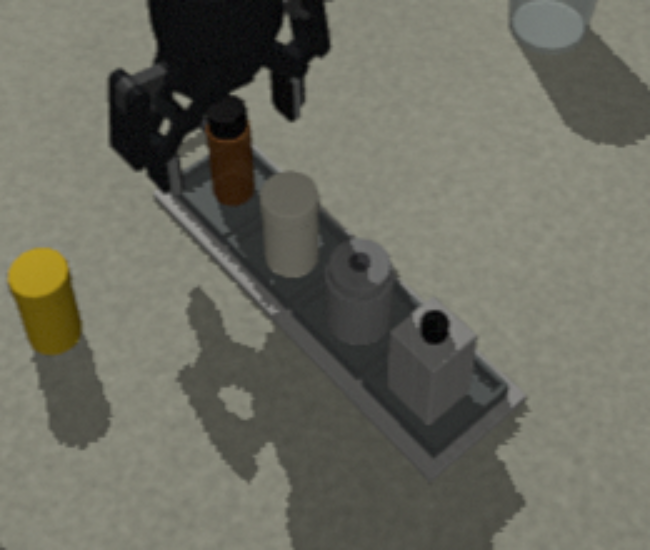

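The fingers (tips near (165,180) and (290,110) in the crop) straddle the vial at (232,160) and stand clear of its neighbours. I'm closing them now.

Call:
apply_moves(
  targets=[
    {"dx":0,"dy":0,"dz":0,"ax":0,"ay":0,"az":0,"claw":0.4},
    {"dx":0,"dy":0,"dz":0,"ax":0,"ay":0,"az":0,"claw":0.6},
    {"dx":0,"dy":0,"dz":0,"ax":0,"ay":0,"az":0,"claw":0.7},
    {"dx":0,"dy":0,"dz":0,"ax":0,"ay":0,"az":0,"claw":0.8},
    {"dx":0,"dy":0,"dz":0,"ax":0,"ay":0,"az":0,"claw":1},
    {"dx":0,"dy":0,"dz":0,"ax":0,"ay":0,"az":0,"claw":1},
    {"dx":0,"dy":0,"dz":0,"ax":0,"ay":0,"az":0,"claw":1},
    {"dx":0,"dy":0,"dz":0,"ax":0,"ay":0,"az":0,"claw":1},
  ],
  newtons=40,
)

```text
clock: 4.15
tcp_pos: [522.8, -119.4, 35.0]
orientation: [180.0, 0.0, 119.2]
contact_force: [-0.2, 0.5, 5.4]
finger_gap: 0.321
grasp_force: 38.9
```

Call:
apply_moves(
  targets=[
    {"dx":0,"dy":0,"dz":0.05,"ax":0,"ay":0,"az":0,"claw":1},
    {"dx":0,"dy":0,"dz":0.12,"ax":0,"ay":0,"az":0,"claw":1},
    {"dx":0,"dy":0,"dz":0.25,"ax":0,"ay":0,"az":0,"claw":1},
    {"dx":0,"dy":0,"dz":0.4,"ax":0,"ay":0,"az":0,"claw":1},
    {"dx":0,"dy":0,"dz":0.52,"ax":0,"ay":0,"az":0,"claw":1},
    {"dx":0,"dy":0,"dz":0.6,"ax":0,"ay":0,"az":0,"claw":1},
    {"dx":0,"dy":0,"dz":0.6,"ax":0,"ay":0,"az":0,"claw":1},
  ],
)

```text
clock: 4.85
tcp_pos: [523.5, -119.6, 126.5]
orientation: [179.9, 0.1, 119.2]
contact_force: [0.4, -0.1, -1.7]
finger_gap: 0.313
grasp_force: 39.4
```

Call:
apply_moves(
  targets=[
    {"dx":0.06,"dy":0.15,"dz":0,"ax":0,"ay":0,"az":-0.03,"claw":1},
    {"dx":0.14,"dy":0.38,"dz":0,"ax":0,"ay":0,"az":-0.07,"claw":1},
    {"dx":0.23,"dy":0.62,"dz":0,"ax":0,"ay":0,"az":-0.11,"claw":1},
    {"dx":0.286,"dy":0.751,"dz":0,"ax":0,"ay":0,"az":-0.142,"claw":1},
  ],
)

```text
clock: 5.25
tcp_pos: [565.7, -4.3, 124.0]
orientation: [-180.0, -0.0, 112.8]
contact_force: [0.4, -0.6, -1.0]
finger_gap: 0.317
grasp_force: 39.5
```

Call:
apply_moves(
  targets=[
    {"dx":0.08,"dy":0.2,"dz":0,"ax":0,"ay":0,"az":-0.03,"claw":1},
    {"dx":0.16,"dy":0.44,"dz":0,"ax":0,"ay":0,"az":-0.07,"claw":1},
    {"dx":0.24,"dy":0.64,"dz":0,"ax":0,"ay":0,"az":-0.11,"claw":1},
    {"dx":0.286,"dy":0.751,"dz":0,"ax":0,"ay":0,"az":-0.142,"claw":1},
    {"dx":0.286,"dy":0.751,"dz":0,"ax":0,"ay":0,"az":-0.142,"claw":1},
    {"dx":0.286,"dy":0.751,"dz":0,"ax":0,"ay":0,"az":-0.142,"claw":1},
  ],
)

```text
clock: 5.85
tcp_pos: [608.0, 106.0, 123.9]
orientation: [-179.9, -0.0, 106.5]
contact_force: [-0.4, -0.2, -0.1]
finger_gap: 0.318
grasp_force: 39.5
```

Call:
apply_moves(
  targets=[
    {"dx":0,"dy":0,"dz":-0.12,"ax":0,"ay":0,"az":0,"claw":1},
    {"dx":0,"dy":0,"dz":-0.28,"ax":0,"ay":0,"az":0,"claw":1},
    {"dx":0,"dy":0,"dz":-0.42,"ax":0,"ay":0,"az":0,"claw":1},
    {"dx":0,"dy":0,"dz":-0.52,"ax":0,"ay":0,"az":0,"claw":1},
    {"dx":0,"dy":0,"dz":-0.56,"ax":0,"ay":0,"az":0,"claw":1},
    {"dx":0,"dy":0,"dz":-0.58,"ax":0,"ay":0,"az":0,"claw":1},
    {"dx":0,"dy":0,"dz":-0.59,"ax":0,"ay":0,"az":0,"claw":1},
    {"dx":0,"dy":0,"dz":-0.59,"ax":0,"ay":0,"az":0,"claw":1},
  ],
)

```text
clock: 6.65
tcp_pos: [608.9, 105.9, 36.8]
orientation: [180.0, 0.0, 106.4]
contact_force: [0.3, 0.2, -0.7]
finger_gap: 0.316
grasp_force: 39.5
```

```bash
python3 - <<'E'
from h import *
c=camera("side"); f=c["frame"][100:260,220:440,::-1]; cv2.imwrite("pics/b.png",cv2.resize(f,None,fx=3,fy=3))
print(get_obs()["tcp_pos"],get_obs()["contact_force"])
E
```

```text
[608.92360398 105.99243666  36.92181235] [-0.17474305 -0.66839296 -0.32398025]
```

View pics/b.png

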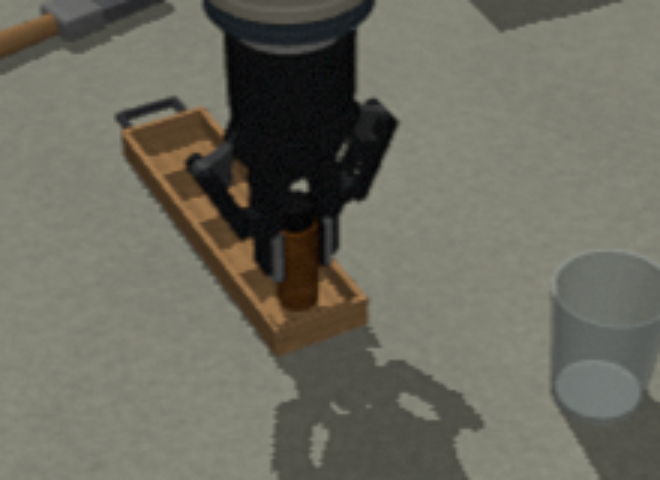

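The vial (300,290 in the crop) hangs in the end compartment, farthest from the rack's handle, clear of the walls. Lowering it gently.

Call:
apply_moves(
  targets=[
    {"dx":0,"dy":0,"dz":-0.01,"ax":0,"ay":0,"az":0,"claw":1},
    {"dx":0,"dy":0,"dz":-0.02,"ax":0,"ay":0,"az":0,"claw":1},
    {"dx":0,"dy":0,"dz":-0.025,"ax":0,"ay":0,"az":0,"claw":1},
    {"dx":0,"dy":0,"dz":-0.03,"ax":0,"ay":0,"az":0,"claw":1},
    {"dx":0,"dy":0,"dz":-0.03,"ax":0,"ay":0,"az":0,"claw":1},
    {"dx":0,"dy":0,"dz":-0.03,"ax":0,"ay":0,"az":0,"claw":1},
  ],
)

```text
clock: 7.3
tcp_pos: [608.6, 106.0, 32.0]
orientation: [180.0, 0.0, 106.4]
contact_force: [-2.0, -0.6, 5.9]
finger_gap: 0.32
grasp_force: 39.9
```

Call:
apply_moves(
  targets=[
    {"dx":0,"dy":0,"dz":0,"ax":0,"ay":0,"az":0,"claw":0.6},
    {"dx":0,"dy":0,"dz":0,"ax":0,"ay":0,"az":0,"claw":0.4},
    {"dx":0,"dy":0,"dz":0,"ax":0,"ay":0,"az":0,"claw":0},
    {"dx":0,"dy":0,"dz":0,"ax":0,"ay":0,"az":0,"claw":0},
    {"dx":0,"dy":0,"dz":0,"ax":0,"ay":0,"az":0,"claw":0},
    {"dx":0,"dy":0,"dz":0,"ax":0,"ay":0,"az":0,"claw":0},
    {"dx":0,"dy":0,"dz":0,"ax":0,"ay":0,"az":0,"claw":0},
  ],
)

```text
clock: 8.0
tcp_pos: [608.5, 106.0, 31.8]
orientation: [180.0, 0.0, 106.4]
contact_force: [1.2, -0.6, -1.5]
finger_gap: 0.999
grasp_force: 0.0
```

Call:
apply_moves(
  targets=[
    {"dx":0,"dy":0,"dz":0.1,"ax":0,"ay":0,"az":0,"claw":0},
    {"dx":0,"dy":0,"dz":0.3,"ax":0,"ay":0,"az":0,"claw":0},
    {"dx":0,"dy":0,"dz":0.6,"ax":0,"ay":0,"az":0,"claw":0},
    {"dx":0,"dy":0,"dz":0.7,"ax":0,"ay":0,"az":0,"claw":0},
    {"dx":0,"dy":0,"dz":0.7,"ax":0,"ay":0,"az":0,"claw":0},
  ],
)

```text
clock: 8.5
tcp_pos: [610.1, 106.1, 140.6]
orientation: [179.7, 0.1, 106.4]
contact_force: [-0.3, -1.0, -0.1]
finger_gap: 0.998
grasp_force: 0.0
```

Call:
apply_moves(
  targets=[
    {"dx":-0.196,"dy":-0.946,"dz":0,"ax":0,"ay":0,"az":0,"claw":0},
    {"dx":-0.196,"dy":-0.946,"dz":0,"ax":0,"ay":0,"az":0,"claw":0},
    {"dx":-0.196,"dy":-0.946,"dz":0,"ax":0,"ay":0,"az":0,"claw":0},
    {"dx":-0.196,"dy":-0.946,"dz":0,"ax":0,"ay":0,"az":0,"claw":0},
  ],
)

```text
clock: 8.9
tcp_pos: [577.7, -40.4, 136.5]
orientation: [-179.9, 0.0, 106.2]
contact_force: [0.6, 0.5, -0.3]
finger_gap: 0.998
grasp_force: 0.0
```

Call:
apply_moves(
  targets=[
    {"dx":-0.196,"dy":-0.946,"dz":0,"ax":0,"ay":0,"az":0,"claw":0},
    {"dx":-0.196,"dy":-0.946,"dz":0,"ax":0,"ay":0,"az":0,"claw":0},
    {"dx":-0.196,"dy":-0.946,"dz":0,"ax":0,"ay":0,"az":0,"claw":0},
    {"dx":-0.196,"dy":-0.946,"dz":0,"ax":0,"ay":0,"az":0,"claw":0},
    {"dx":-0.196,"dy":-0.946,"dz":0,"ax":0,"ay":0,"az":0,"claw":0},
    {"dx":-0.196,"dy":-0.946,"dz":0,"ax":0,"ay":0,"az":0,"claw":0},
  ],
)

```text
clock: 9.5
tcp_pos: [549.7, -176.8, 136.6]
orientation: [-180.0, -0.0, 106.5]
contact_force: [-1.1, 0.3, 0.1]
finger_gap: 1.0
grasp_force: 0.0
```

```bash
python3 - <<'E'
from h import *
c=camera("side"); P=pts(c); hsv=cv2.cvtColor(c["frame"],cv2.COLOR_RGB2HSV)
print(get_obs()["tcp_pos"])
x,y,z=[P[...,i] for i in range(3)]
d=(np.hypot(x-608.6,y-105.8)<35)&(z>79)&(z<90); a=P[d]; print("vial top",cv2.minEnclosingCircle(a[:,:2].astype(np.float32)),np.median(a,0),len(a))
f=c["frame"][90:410,200:440,::-1]; cv2.imwrite("pics/c.png",cv2.resize(f,None,fx=1.8,fy=1.8))
E
```

```text
[ 549.79705261 -176.57168269  136.62875428]
vial top ((0.0, 0.0), 0.0) [nan nan nan] 0
  return _methods._mean(a, axis=axis, dtype=dtype,
  ret = um.true_divide(
```

View pics/c.png

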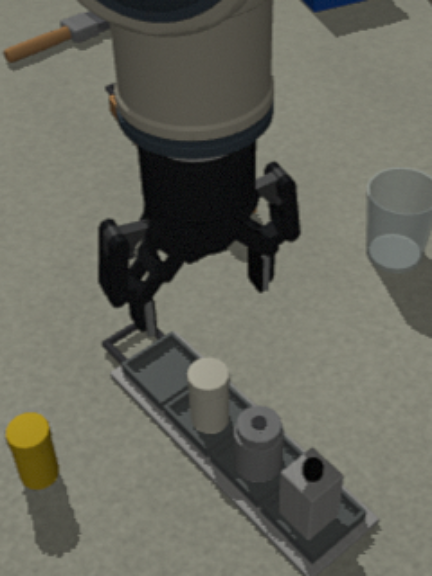

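The vial's nest is empty and the other three containers are undisturbed at crop (209,395), (258,440) and (310,495). The arm hides the rack here, so I'll check the vial later and descend on the white jar now.

Call:
apply_moves(
  targets=[
    {"dx":0,"dy":0,"dz":-0.2,"ax":0,"ay":0,"az":0,"claw":0},
    {"dx":0,"dy":0,"dz":-0.4,"ax":0,"ay":0,"az":0,"claw":0},
    {"dx":0,"dy":0,"dz":-0.55,"ax":0,"ay":0,"az":0,"claw":0},
    {"dx":0,"dy":0,"dz":-0.62,"ax":0,"ay":0,"az":0,"claw":0},
    {"dx":0,"dy":0,"dz":-0.645,"ax":0,"ay":0,"az":0,"claw":0},
    {"dx":0,"dy":0,"dz":-0.645,"ax":0,"ay":0,"az":0,"claw":0},
    {"dx":0,"dy":0,"dz":-0.645,"ax":0,"ay":0,"az":0,"claw":0},
  ],
)

```text
clock: 10.25
tcp_pos: [550.4, -177.9, 41.0]
orientation: [179.9, 0.1, 106.4]
contact_force: [-0.8, -0.3, 0.1]
finger_gap: 1.0
grasp_force: 0.0
```

Call:
apply_moves(
  targets=[
    {"dx":0,"dy":0,"dz":0,"ax":0,"ay":0,"az":0,"claw":0.4},
    {"dx":0,"dy":0,"dz":0,"ax":0,"ay":0,"az":0,"claw":0.5},
    {"dx":0,"dy":0,"dz":0,"ax":0,"ay":0,"az":0,"claw":0.6},
    {"dx":0,"dy":0,"dz":0,"ax":0,"ay":0,"az":0,"claw":0.7},
    {"dx":0,"dy":0,"dz":0,"ax":0,"ay":0,"az":0,"claw":1},
    {"dx":0,"dy":0,"dz":0,"ax":0,"ay":0,"az":0,"claw":1},
    {"dx":0,"dy":0,"dz":0,"ax":0,"ay":0,"az":0,"claw":1},
    {"dx":0,"dy":0,"dz":0,"ax":0,"ay":0,"az":0,"claw":1},
  ],
)

```text
clock: 11.05
tcp_pos: [549.9, -177.9, 40.4]
orientation: [180.0, 0.0, 106.4]
contact_force: [-1.2, 0.8, 5.3]
finger_gap: 0.396
grasp_force: 39.1
```

Call:
apply_moves(
  targets=[
    {"dx":0,"dy":0,"dz":0.03,"ax":0,"ay":0,"az":0,"claw":1},
    {"dx":0,"dy":0,"dz":0.06,"ax":0,"ay":0,"az":0,"claw":1},
    {"dx":0,"dy":0,"dz":0.06,"ax":0,"ay":0,"az":0,"claw":1},
  ],
)

```text
clock: 11.35
tcp_pos: [550.0, -178.0, 49.7]
orientation: [180.0, 0.0, 106.4]
contact_force: [0.7, -0.5, -1.3]
finger_gap: 0.398
grasp_force: 39.8
```

Call:
apply_moves(
  targets=[
    {"dx":0,"dy":0,"dz":0.15,"ax":0,"ay":0,"az":0,"claw":1},
    {"dx":0,"dy":0,"dz":0.35,"ax":0,"ay":0,"az":0,"claw":1},
    {"dx":0,"dy":0,"dz":0.52,"ax":0,"ay":0,"az":0,"claw":1},
    {"dx":0,"dy":0,"dz":0.64,"ax":0,"ay":0,"az":0,"claw":1},
    {"dx":0,"dy":0,"dz":0.64,"ax":0,"ay":0,"az":0,"claw":1},
  ],
)

```text
clock: 11.85
tcp_pos: [550.9, -178.3, 147.4]
orientation: [179.8, 0.2, 106.4]
contact_force: [0.4, -0.3, -0.4]
finger_gap: 0.392
grasp_force: 40.1
```

Call:
apply_moves(
  targets=[
    {"dx":0.02,"dy":0.15,"dz":0,"ax":0,"ay":0,"az":0,"claw":1},
    {"dx":0.04,"dy":0.35,"dz":0,"ax":0,"ay":0,"az":0,"claw":1},
    {"dx":0.07,"dy":0.56,"dz":0,"ax":0,"ay":0,"az":0,"claw":1},
    {"dx":0.0915,"dy":0.763,"dz":0,"ax":0,"ay":0,"az":0,"claw":1},
  ],
)

```text
clock: 12.25
tcp_pos: [563.0, -62.2, 144.0]
orientation: [-179.9, -0.0, 106.4]
contact_force: [0.4, 0.4, -0.8]
finger_gap: 0.396
grasp_force: 40.1
```

Call:
apply_moves(
  targets=[
    {"dx":0.03,"dy":0.25,"dz":0,"ax":0,"ay":0,"az":0,"claw":1},
    {"dx":0.06,"dy":0.5,"dz":0,"ax":0,"ay":0,"az":0,"claw":1},
    {"dx":0.0915,"dy":0.763,"dz":0,"ax":0,"ay":0,"az":0,"claw":1},
  ],
)

```text
clock: 12.55
tcp_pos: [576.7, 52.4, 144.0]
orientation: [-179.9, -0.0, 106.4]
contact_force: [0.8, -0.1, -0.4]
finger_gap: 0.391
grasp_force: 40.1
```

Call:
apply_moves(
  targets=[
    {"dx":0.03,"dy":0.25,"dz":0,"ax":0,"ay":0,"az":0,"claw":1},
    {"dx":0.06,"dy":0.48,"dz":0,"ax":0,"ay":0,"az":0,"claw":1},
    {"dx":0.08,"dy":0.66,"dz":0,"ax":0,"ay":0,"az":0,"claw":1},
    {"dx":0.0915,"dy":0.763,"dz":0,"ax":0,"ay":0,"az":0,"claw":1},
    {"dx":0.0915,"dy":0.763,"dz":0,"ax":0,"ay":0,"az":0,"claw":1},
    {"dx":0.0915,"dy":0.763,"dz":0,"ax":0,"ay":0,"az":0,"claw":1},
  ],
)

```text
clock: 13.15
tcp_pos: [590.6, 164.9, 144.4]
orientation: [-179.9, 0.0, 106.4]
contact_force: [0.1, -0.2, -2.1]
finger_gap: 0.395
grasp_force: 40.1
```

```bash
python3 - <<'E'
from h import *
print(get_obs()["tcp_pos"],get_obs()["grasp_force"])
c=camera("side"); f=c["frame"][80:260,220:440,::-1]; cv2.imwrite("pics/d.png",cv2.resize(f,None,fx=2.5,fy=2.5))
P=pts(c);x,y,z=[P[...,i] for i in range(3)]
d=(np.hypot(x-608.6,y-105.8)<35)&(z>79)&(z<90); a=P[d]; print(len(a), a.min(0) if len(a) else 0,a.max(0) if len(a) else 0)
E
```

```text
[590.60678716 164.8612407  144.43947734] 40.088269114494324
115 [595.35388629  93.62674392  79.01153492] [619.44667534 118.23848079  86.17272583]
```

View pics/d.png

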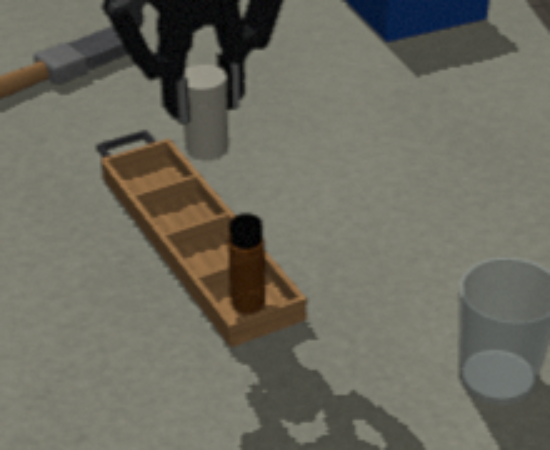

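The vial stands upright in the end compartment (crop 247,265), centred at about (607,106). The white jar hangs from the gripper at crop (206,112), over the next compartment. Lowering it.

Call:
apply_moves(
  targets=[
    {"dx":0,"dy":0,"dz":-0.15,"ax":0,"ay":0,"az":0,"claw":1},
    {"dx":0,"dy":0,"dz":-0.33,"ax":0,"ay":0,"az":0,"claw":1},
    {"dx":0,"dy":0,"dz":-0.48,"ax":0,"ay":0,"az":0,"claw":1},
    {"dx":0,"dy":0,"dz":-0.59,"ax":0,"ay":0,"az":0,"claw":1},
    {"dx":0,"dy":0,"dz":-0.65,"ax":0,"ay":0,"az":0,"claw":1},
    {"dx":0,"dy":0,"dz":-0.68,"ax":0,"ay":0,"az":0,"claw":1},
    {"dx":0,"dy":0,"dz":-0.69,"ax":0,"ay":0,"az":0,"claw":1},
    {"dx":0,"dy":0,"dz":-0.69,"ax":0,"ay":0,"az":0,"claw":1},
  ],
)

```text
clock: 14.0
tcp_pos: [591.3, 165.3, 42.1]
orientation: [180.0, 0.0, 106.4]
contact_force: [-0.1, -0.3, -1.1]
finger_gap: 0.393
grasp_force: 40.1
```

Call:
apply_moves(
  targets=[
    {"dx":0,"dy":0,"dz":-0.01,"ax":0,"ay":0,"az":0,"claw":1},
    {"dx":0,"dy":0,"dz":-0.02,"ax":0,"ay":0,"az":0,"claw":1},
    {"dx":0,"dy":0,"dz":-0.025,"ax":0,"ay":0,"az":0,"claw":1},
    {"dx":0,"dy":0,"dz":-0.03,"ax":0,"ay":0,"az":0,"claw":1},
    {"dx":0,"dy":0,"dz":-0.03,"ax":0,"ay":0,"az":0,"claw":1},
    {"dx":0,"dy":0,"dz":-0.03,"ax":0,"ay":0,"az":0,"claw":1},
  ],
)

```text
clock: 14.6
tcp_pos: [591.1, 165.6, 37.4]
orientation: [180.0, 0.0, 106.4]
contact_force: [-0.5, -0.7, 6.0]
finger_gap: 0.395
grasp_force: 40.5
```

Call:
apply_moves(
  targets=[
    {"dx":0,"dy":0,"dz":0,"ax":0,"ay":0,"az":0,"claw":0.55},
    {"dx":0,"dy":0,"dz":0,"ax":0,"ay":0,"az":0,"claw":0.35},
    {"dx":0,"dy":0,"dz":0,"ax":0,"ay":0,"az":0,"claw":0},
    {"dx":0,"dy":0,"dz":0,"ax":0,"ay":0,"az":0,"claw":0},
    {"dx":0,"dy":0,"dz":0,"ax":0,"ay":0,"az":0,"claw":0},
    {"dx":0,"dy":0,"dz":0,"ax":0,"ay":0,"az":0,"claw":0},
    {"dx":0,"dy":0,"dz":0,"ax":0,"ay":0,"az":0,"claw":0},
  ],
)

```text
clock: 15.3
tcp_pos: [590.9, 165.5, 37.0]
orientation: [-180.0, 0.0, 106.4]
contact_force: [0.3, -0.4, 0.3]
finger_gap: 1.001
grasp_force: 0.0
```

Call:
apply_moves(
  targets=[
    {"dx":0,"dy":0,"dz":0.1,"ax":0,"ay":0,"az":0,"claw":0},
    {"dx":0,"dy":0,"dz":0.3,"ax":0,"ay":0,"az":0,"claw":0},
    {"dx":0,"dy":0,"dz":0.55,"ax":0,"ay":0,"az":0,"claw":0},
    {"dx":0,"dy":0,"dz":0.68,"ax":0,"ay":0,"az":0,"claw":0},
    {"dx":0,"dy":0,"dz":0.68,"ax":0,"ay":0,"az":0,"claw":0},
  ],
)

```text
clock: 15.8
tcp_pos: [592.6, 165.9, 143.2]
orientation: [179.7, 0.0, 106.4]
contact_force: [0.2, -0.3, -0.6]
finger_gap: 0.998
grasp_force: 0.0
```

Call:
apply_moves(
  targets=[
    {"dx":-0.0225,"dy":-0.875,"dz":0,"ax":0,"ay":0,"az":0,"claw":0},
    {"dx":-0.0225,"dy":-0.875,"dz":0,"ax":0,"ay":0,"az":0,"claw":0},
    {"dx":-0.0225,"dy":-0.875,"dz":0,"ax":0,"ay":0,"az":0,"claw":0},
    {"dx":-0.0225,"dy":-0.875,"dz":0,"ax":0,"ay":0,"az":0,"claw":0},
  ],
)

```text
clock: 16.2
tcp_pos: [587.2, 30.7, 139.2]
orientation: [-180.0, 0.0, 106.2]
contact_force: [0.5, -0.2, -0.2]
finger_gap: 1.0
grasp_force: 0.0
```

Call:
apply_moves(
  targets=[
    {"dx":-0.0225,"dy":-0.875,"dz":0,"ax":0,"ay":0,"az":0,"claw":0},
    {"dx":-0.0225,"dy":-0.875,"dz":0,"ax":0,"ay":0,"az":0,"claw":0},
    {"dx":-0.0225,"dy":-0.875,"dz":0,"ax":0,"ay":0,"az":0,"claw":0},
    {"dx":-0.0225,"dy":-0.875,"dz":0,"ax":0,"ay":0,"az":0,"claw":0},
  ],
)

```text
clock: 16.6
tcp_pos: [584.1, -100.1, 139.1]
orientation: [180.0, 0.0, 106.2]
contact_force: [0.3, 1.1, 0.4]
finger_gap: 0.998
grasp_force: 0.0
```

Call:
apply_moves(
  targets=[
    {"dx":-0.0225,"dy":-0.875,"dz":0,"ax":0,"ay":0,"az":0,"claw":0},
    {"dx":-0.0225,"dy":-0.875,"dz":0,"ax":0,"ay":0,"az":0,"claw":0},
    {"dx":-0.0225,"dy":-0.875,"dz":0,"ax":0,"ay":0,"az":0,"claw":0},
    {"dx":-0.0225,"dy":-0.875,"dz":0,"ax":0,"ay":0,"az":0,"claw":0},
    {"dx":-0.0225,"dy":-0.875,"dz":0,"ax":0,"ay":0,"az":0,"claw":0},
    {"dx":-0.0225,"dy":-0.875,"dz":0,"ax":0,"ay":0,"az":0,"claw":0},
  ],
)

```text
clock: 17.2
tcp_pos: [580.8, -226.7, 138.9]
orientation: [-180.0, -0.0, 106.5]
contact_force: [-0.2, 0.6, 0.3]
finger_gap: 0.999
grasp_force: 0.0
```

```bash
cat > chk.py <<'E'
from h import *
print(get_obs()["tcp_pos"],get_obs()["grasp_force"])
C,d=np.array([582.4,195]),np.array([-.282,.959])
Q={"vial":(608.6,105.8,84),"plastic":(591.1,165.3,68),"steel":(573.7,224.7,60),"canister":(556.2,284.2,64),
 "t_steel":(581,-228.3,63),"t_canister":(608.4,-282.4,67)}
for n in("top","side"):
    c=camera(n);P=pts(c)[c["z_map"]>0]
    for k,(x,y,h) in Q.items():
        a=P[(np.hypot(P[:,0]-x,P[:,1]-y)<28)&(abs(P[:,2]-h)<4.5)]
        if len(a)>100:
            q,r=cv2.minEnclosingCircle(a[:,:2].astype(np.float32)); print(n,k,len(a),np.round(q,1),round(r,1),round(float(np.median(a[:,2])),1),"along/across",np.round([(q-C)@d,(q-C)@[d[1],-d[0]]],1))
E
python3 chk.py
```

```text
[ 580.81613871 -226.65852252  138.94314505] 0.0
top vial 237 [608.9 105.2] 12.4 83.8 along/across [-93.6   0.1]
top plastic 447 [592.  165.1] 17.7 67.8 along/across [-31.4   0.8]
top t_steel 465 [ 581.3 -228.3] 17.9 63.0 along/across [-405.6 -120.4]
top t_canister 150 [ 603.8 -273.3] 17.0 66.5 along/across [-455.1 -111.5]
side t_steel 453 [ 580.9 -228.9] 18.9 63.5 along/across [-406. -121.]
side t_canister 489 [ 608.4 -283.3] 22.6 67.3 along/across [-466.1 -110. ]
```

The vial and white jar are both within 1 mm of their compartment centres. Next is the steel jar.

Call:
apply_moves(
  targets=[
    {"dx":0,"dy":0,"dz":-0.2,"ax":0,"ay":0,"az":0,"claw":0},
    {"dx":0,"dy":0,"dz":-0.4,"ax":0,"ay":0,"az":0,"claw":0},
    {"dx":0,"dy":0,"dz":-0.6,"ax":0,"ay":0,"az":0,"claw":0},
    {"dx":0,"dy":0,"dz":-0.7,"ax":0,"ay":0,"az":0,"claw":0},
    {"dx":0,"dy":0,"dz":-0.74,"ax":0,"ay":0,"az":0,"claw":0},
    {"dx":0,"dy":0,"dz":-0.74,"ax":0,"ay":0,"az":0,"claw":0},
    {"dx":0,"dy":0,"dz":-0.74,"ax":0,"ay":0,"az":0,"claw":0},
  ],
)

```text
clock: 18.0
tcp_pos: [581.5, -228.4, 29.2]
orientation: [179.9, 0.1, 106.4]
contact_force: [0.3, 0.4, 0.5]
finger_gap: 0.996
grasp_force: 0.0
```

Call:
apply_moves(
  targets=[
    {"dx":0,"dy":0,"dz":0,"ax":0,"ay":0,"az":0,"claw":0.35},
    {"dx":0,"dy":0,"dz":0,"ax":0,"ay":0,"az":0,"claw":0.45},
    {"dx":0,"dy":0,"dz":0,"ax":0,"ay":0,"az":0,"claw":0.55},
    {"dx":0,"dy":0,"dz":0,"ax":0,"ay":0,"az":0,"claw":0.7},
    {"dx":0,"dy":0,"dz":0,"ax":0,"ay":0,"az":0,"claw":1},
    {"dx":0,"dy":0,"dz":0,"ax":0,"ay":0,"az":0,"claw":1},
    {"dx":0,"dy":0,"dz":0,"ax":0,"ay":0,"az":0,"claw":1},
    {"dx":0,"dy":0,"dz":0,"ax":0,"ay":0,"az":0,"claw":1},
  ],
  newtons=60,
)

```text
clock: 18.8
tcp_pos: [581.0, -228.4, 28.8]
orientation: [180.0, 0.0, 106.4]
contact_force: [-1.3, 1.2, 10.3]
finger_gap: 0.445
grasp_force: 59.3
```

Call:
apply_moves(
  targets=[
    {"dx":0,"dy":0,"dz":0.03,"ax":0,"ay":0,"az":0,"claw":1},
    {"dx":0,"dy":0,"dz":0.06,"ax":0,"ay":0,"az":0,"claw":1},
    {"dx":0,"dy":0,"dz":0.06,"ax":0,"ay":0,"az":0,"claw":1},
  ],
)

```text
clock: 19.1
tcp_pos: [581.1, -228.4, 37.7]
orientation: [180.0, 0.0, 106.4]
contact_force: [-0.1, 1.4, -2.0]
finger_gap: 0.451
grasp_force: 60.4
```

Call:
apply_moves(
  targets=[
    {"dx":0,"dy":0,"dz":0.15,"ax":0,"ay":0,"az":0,"claw":1},
    {"dx":0,"dy":0,"dz":0.35,"ax":0,"ay":0,"az":0,"claw":1},
    {"dx":0,"dy":0,"dz":0.55,"ax":0,"ay":0,"az":0,"claw":1},
    {"dx":0,"dy":0,"dz":0.68,"ax":0,"ay":0,"az":0,"claw":1},
    {"dx":0,"dy":0,"dz":0.72,"ax":0,"ay":0,"az":0,"claw":1},
    {"dx":0,"dy":0,"dz":0.72,"ax":0,"ay":0,"az":0,"claw":1},
  ],
)

```text
clock: 19.7
tcp_pos: [580.9, -228.3, 145.3]
orientation: [180.0, 0.0, 106.4]
contact_force: [0.1, 0.8, -2.9]
finger_gap: 0.448
grasp_force: 60.8
```

Call:
apply_moves(
  targets=[
    {"dx":0,"dy":0.12,"dz":0,"ax":0,"ay":0,"az":0,"claw":1},
    {"dx":0,"dy":0.32,"dz":0,"ax":0,"ay":0,"az":0,"claw":1},
    {"dx":-0.01,"dy":0.54,"dz":0,"ax":0,"ay":0,"az":0,"claw":1},
    {"dx":-0.0122,"dy":0.755,"dz":0,"ax":0,"ay":0,"az":0,"claw":1},
  ],
)

```text
clock: 20.1
tcp_pos: [577.7, -113.1, 143.4]
orientation: [-179.9, -0.1, 106.4]
contact_force: [1.0, -0.6, -3.0]
finger_gap: 0.451
grasp_force: 60.8
```

Call:
apply_moves(
  targets=[
    {"dx":0,"dy":0.25,"dz":0,"ax":0,"ay":0,"az":0,"claw":1},
    {"dx":-0.01,"dy":0.5,"dz":0,"ax":0,"ay":0,"az":0,"claw":1},
    {"dx":-0.0122,"dy":0.755,"dz":0,"ax":0,"ay":0,"az":0,"claw":1},
  ],
)

```text
clock: 20.4
tcp_pos: [575.8, 0.3, 143.5]
orientation: [-179.9, -0.1, 106.4]
contact_force: [1.2, 0.7, -2.4]
finger_gap: 0.45
grasp_force: 60.8
```

Call:
apply_moves(
  targets=[
    {"dx":0,"dy":0.25,"dz":0,"ax":0,"ay":0,"az":0,"claw":1},
    {"dx":-0.01,"dy":0.5,"dz":0,"ax":0,"ay":0,"az":0,"claw":1},
    {"dx":-0.0122,"dy":0.755,"dz":0,"ax":0,"ay":0,"az":0,"claw":1},
  ],
)

```text
clock: 20.7
tcp_pos: [573.8, 113.5, 143.5]
orientation: [-179.9, -0.0, 106.4]
contact_force: [0.6, -0.1, -3.7]
finger_gap: 0.451
grasp_force: 60.8
```

Call:
apply_moves(
  targets=[
    {"dx":0,"dy":0.24,"dz":0,"ax":0,"ay":0,"az":0,"claw":1},
    {"dx":-0.01,"dy":0.46,"dz":0,"ax":0,"ay":0,"az":0,"claw":1},
    {"dx":-0.0122,"dy":0.64,"dz":0,"ax":0,"ay":0,"az":0,"claw":1},
    {"dx":-0.0122,"dy":0.755,"dz":0,"ax":0,"ay":0,"az":0,"claw":1},
    {"dx":-0.0122,"dy":0.755,"dz":0,"ax":0,"ay":0,"az":0,"claw":1},
    {"dx":-0.0122,"dy":0.755,"dz":0,"ax":0,"ay":0,"az":0,"claw":1},
  ],
)

```text
clock: 21.3
tcp_pos: [572.9, 224.6, 144.2]
orientation: [-179.9, 0.0, 106.5]
contact_force: [0.9, -0.5, -2.5]
finger_gap: 0.445
grasp_force: 60.8
```

Call:
apply_moves(
  targets=[
    {"dx":0,"dy":0,"dz":-0.15,"ax":0,"ay":0,"az":0,"claw":1},
    {"dx":0,"dy":0,"dz":-0.35,"ax":0,"ay":0,"az":0,"claw":1},
    {"dx":0,"dy":0,"dz":-0.52,"ax":0,"ay":0,"az":0,"claw":1},
    {"dx":0,"dy":0,"dz":-0.64,"ax":0,"ay":0,"az":0,"claw":1},
    {"dx":0,"dy":0,"dz":-0.71,"ax":0,"ay":0,"az":0,"claw":1},
    {"dx":0,"dy":0,"dz":-0.75,"ax":0,"ay":0,"az":0,"claw":1},
    {"dx":0,"dy":0,"dz":-0.77,"ax":0,"ay":0,"az":0,"claw":1},
    {"dx":0,"dy":0,"dz":-0.77,"ax":0,"ay":0,"az":0,"claw":1},
  ],
)

```text
clock: 22.1
tcp_pos: [573.7, 224.6, 29.8]
orientation: [180.0, 0.0, 106.4]
contact_force: [-0.6, -0.6, -2.2]
finger_gap: 0.446
grasp_force: 60.8
```

Call:
apply_moves(
  targets=[
    {"dx":0,"dy":0,"dz":-0.01,"ax":0,"ay":0,"az":0,"claw":1},
    {"dx":0,"dy":0,"dz":-0.018,"ax":0,"ay":0,"az":0,"claw":1},
    {"dx":0,"dy":0,"dz":-0.023,"ax":0,"ay":0,"az":0,"claw":1},
    {"dx":0,"dy":0,"dz":-0.026,"ax":0,"ay":0,"az":0,"claw":1},
    {"dx":0,"dy":0,"dz":-0.028,"ax":0,"ay":0,"az":0,"claw":1},
    {"dx":0,"dy":0,"dz":-0.028,"ax":0,"ay":0,"az":0,"claw":1},
  ],
)

```text
clock: 22.7
tcp_pos: [573.6, 224.8, 25.9]
orientation: [180.0, 0.0, 106.4]
contact_force: [-2.2, -0.5, 6.2]
finger_gap: 0.446
grasp_force: 61.9
```

Call:
apply_moves(
  targets=[
    {"dx":0,"dy":0,"dz":0,"ax":0,"ay":0,"az":0,"claw":0.5},
    {"dx":0,"dy":0,"dz":0,"ax":0,"ay":0,"az":0,"claw":0.3},
    {"dx":0,"dy":0,"dz":0,"ax":0,"ay":0,"az":0,"claw":0},
    {"dx":0,"dy":0,"dz":0,"ax":0,"ay":0,"az":0,"claw":0},
    {"dx":0,"dy":0,"dz":0,"ax":0,"ay":0,"az":0,"claw":0},
    {"dx":0,"dy":0,"dz":0,"ax":0,"ay":0,"az":0,"claw":0},
    {"dx":0,"dy":0,"dz":0,"ax":0,"ay":0,"az":0,"claw":0},
  ],
)

```text
clock: 23.4
tcp_pos: [573.5, 224.8, 25.3]
orientation: [180.0, -0.0, 106.4]
contact_force: [0.4, 0.2, -0.3]
finger_gap: 0.999
grasp_force: 0.0
```

Call:
apply_moves(
  targets=[
    {"dx":0,"dy":0,"dz":0.1,"ax":0,"ay":0,"az":0,"claw":0},
    {"dx":0,"dy":0,"dz":0.3,"ax":0,"ay":0,"az":0,"claw":0},
    {"dx":0,"dy":0,"dz":0.55,"ax":0,"ay":0,"az":0,"claw":0},
    {"dx":0,"dy":0,"dz":0.76,"ax":0,"ay":0,"az":0,"claw":0},
    {"dx":0,"dy":0,"dz":0.76,"ax":0,"ay":0,"az":0,"claw":0},
  ],
)

```text
clock: 23.9
tcp_pos: [575.8, 225.5, 144.8]
orientation: [179.6, 0.0, 106.4]
contact_force: [1.5, 0.8, -0.4]
finger_gap: 1.003
grasp_force: 0.0
```

Call:
apply_moves(
  targets=[
    {"dx":0.0578,"dy":-0.845,"dz":0,"ax":0,"ay":0,"az":0.0767,"claw":0},
    {"dx":0.0578,"dy":-0.845,"dz":0,"ax":0,"ay":0,"az":0.0767,"claw":0},
    {"dx":0.0578,"dy":-0.845,"dz":0,"ax":0,"ay":0,"az":0.0767,"claw":0},
    {"dx":0.0578,"dy":-0.845,"dz":0,"ax":0,"ay":0,"az":0.0767,"claw":0},
  ],
)

```text
clock: 24.3
tcp_pos: [582.2, 94.7, 139.7]
orientation: [-180.0, 0.0, 109.7]
contact_force: [0.2, 0.7, -0.3]
finger_gap: 1.002
grasp_force: 0.0
```

Call:
apply_moves(
  targets=[
    {"dx":0.0578,"dy":-0.845,"dz":0,"ax":0,"ay":0,"az":0.0767,"claw":0},
    {"dx":0.0578,"dy":-0.845,"dz":0,"ax":0,"ay":0,"az":0.0767,"claw":0},
    {"dx":0.0578,"dy":-0.845,"dz":0,"ax":0,"ay":0,"az":0.0767,"claw":0},
    {"dx":0.0578,"dy":-0.845,"dz":0,"ax":0,"ay":0,"az":0.0767,"claw":0},
  ],
)

```text
clock: 24.7
tcp_pos: [591.1, -31.6, 139.6]
orientation: [180.0, 0.0, 113.2]
contact_force: [-0.2, 0.9, -0.8]
finger_gap: 1.002
grasp_force: 0.0
```

Call:
apply_moves(
  targets=[
    {"dx":0.0578,"dy":-0.845,"dz":0,"ax":0,"ay":0,"az":0.0767,"claw":0},
    {"dx":0.0578,"dy":-0.845,"dz":0,"ax":0,"ay":0,"az":0.0767,"claw":0},
    {"dx":0.0578,"dy":-0.845,"dz":0,"ax":0,"ay":0,"az":0.0767,"claw":0},
    {"dx":0.0578,"dy":-0.845,"dz":0,"ax":0,"ay":0,"az":0.0767,"claw":0},
  ],
)

```text
clock: 25.1
tcp_pos: [599.9, -158.0, 139.5]
orientation: [180.0, 0.0, 116.6]
contact_force: [0.3, 0.9, 0.7]
finger_gap: 1.001
grasp_force: 0.0
```

Call:
apply_moves(
  targets=[
    {"dx":0.0578,"dy":-0.845,"dz":0,"ax":0,"ay":0,"az":0.0767,"claw":0},
    {"dx":0.0578,"dy":-0.845,"dz":0,"ax":0,"ay":0,"az":0.0767,"claw":0},
    {"dx":0.0578,"dy":-0.845,"dz":0,"ax":0,"ay":0,"az":0.0767,"claw":0},
    {"dx":0.0578,"dy":-0.845,"dz":0,"ax":0,"ay":0,"az":0.0767,"claw":0},
    {"dx":0.0578,"dy":-0.845,"dz":0,"ax":0,"ay":0,"az":0.0767,"claw":0},
    {"dx":0.0578,"dy":-0.845,"dz":0,"ax":0,"ay":0,"az":0.0767,"claw":0},
  ],
)

```text
clock: 25.7
tcp_pos: [608.2, -280.3, 139.3]
orientation: [-180.0, -0.1, 120.3]
contact_force: [-0.0, -0.5, -0.1]
finger_gap: 0.996
grasp_force: 0.0
```

```bash
python3 chk.py; python3 -c "
from h import *
print(get_obs()['orientation'])
c=camera('side');P=pts(c)[c['z_map']>0]
a=P[(np.hypot(P[:,0]-608.4,P[:,1]+282.5)<30)&(P[:,2]>60)&(P[:,2]<71)]
print(cv2.minAreaRect(a[:,:2].astype(np.float32)))"
```

```text
[ 608.24949176 -280.28669016  139.28127012] 0.0
top vial 237 [609.1 105.2] 12.5 83.8 along/across [-93.6   0.3]
top plastic 450 [591.9 165.3] 17.8 67.8 along/across [-31.2   0.7]
top steel 470 [574.1 223.8] 18.1 59.9 along/across [29.9  0.2]
top t_canister 439 [ 609.3 -282. ] 22.4 66.7 along/across [-465.  -108.7]
side vial 111 [607.7 105.6] 13.7 84.2 along/across [-92.9  -1. ]
side plastic 174 [590.8 164.7] 17.9 67.8 along/across [-31.4  -0.5]
side steel 164 [571.7 224.1] 20.1 60.1 along/across [30.9 -2. ]
side t_canister 493 [ 608.3 -283.3] 22.6 67.3 along/across [-466. -110.]
[-1.79995503e+02 -2.53720197e-02  1.20323184e+02]
((607.9580688476562, -282.8392639160156), (34.31507873535156, 34.71283721923828), 28.91885757446289)
```

All three placed containers are within 2 mm of centre. Next is the canister.

Call:
apply_moves(
  targets=[
    {"dx":0,"dy":0,"dz":-0.2,"ax":0,"ay":0,"az":0,"claw":0},
    {"dx":0,"dy":0,"dz":-0.4,"ax":0,"ay":0,"az":0,"claw":0},
    {"dx":0,"dy":0,"dz":-0.6,"ax":0,"ay":0,"az":0,"claw":0},
    {"dx":0,"dy":0,"dz":-0.69,"ax":0,"ay":0,"az":0,"claw":0},
    {"dx":0,"dy":0,"dz":-0.716,"ax":0,"ay":0,"az":0,"claw":0},
    {"dx":0,"dy":0,"dz":-0.716,"ax":0,"ay":0,"az":0,"claw":0},
    {"dx":0,"dy":0,"dz":-0.716,"ax":0,"ay":0,"az":0,"claw":0},
  ],
)

```text
clock: 26.55
tcp_pos: [608.9, -282.6, 33.4]
orientation: [179.9, 0.1, 120.2]
contact_force: [0.3, 0.1, 0.7]
finger_gap: 1.003
grasp_force: 0.0
```

Call:
apply_moves(
  targets=[
    {"dx":0,"dy":0,"dz":0,"ax":0,"ay":0,"az":0,"claw":0.35},
    {"dx":0,"dy":0,"dz":0,"ax":0,"ay":0,"az":0,"claw":0.5},
    {"dx":0,"dy":0,"dz":0,"ax":0,"ay":0,"az":0,"claw":0.6},
    {"dx":0,"dy":0,"dz":0,"ax":0,"ay":0,"az":0,"claw":0.7},
    {"dx":0,"dy":0,"dz":0,"ax":0,"ay":0,"az":0,"claw":1},
    {"dx":0,"dy":0,"dz":0,"ax":0,"ay":0,"az":0,"claw":1},
    {"dx":0,"dy":0,"dz":0,"ax":0,"ay":0,"az":0,"claw":1},
    {"dx":0,"dy":0,"dz":0,"ax":0,"ay":0,"az":0,"claw":1},
  ],
  newtons=50,
)

```text
clock: 27.35
tcp_pos: [608.3, -282.3, 32.4]
orientation: [180.0, 0.0, 120.2]
contact_force: [-0.6, -0.2, 7.1]
finger_gap: 0.389
grasp_force: 50.1
```

Call:
apply_moves(
  targets=[
    {"dx":0,"dy":0,"dz":0.03,"ax":0,"ay":0,"az":0,"claw":1},
    {"dx":0,"dy":0,"dz":0.06,"ax":0,"ay":0,"az":0,"claw":1},
    {"dx":0,"dy":0,"dz":0.06,"ax":0,"ay":0,"az":0,"claw":1},
  ],
)

```text
clock: 27.65
tcp_pos: [608.4, -282.4, 41.7]
orientation: [180.0, 0.0, 120.2]
contact_force: [0.4, -0.8, -2.4]
finger_gap: 0.39
grasp_force: 49.9
```

Call:
apply_moves(
  targets=[
    {"dx":0,"dy":0,"dz":0.15,"ax":0,"ay":0,"az":0,"claw":1},
    {"dx":0,"dy":0,"dz":0.35,"ax":0,"ay":0,"az":0,"claw":1},
    {"dx":0,"dy":0,"dz":0.55,"ax":0,"ay":0,"az":0,"claw":1},
    {"dx":0,"dy":0,"dz":0.66,"ax":0,"ay":0,"az":0,"claw":1},
    {"dx":0,"dy":0,"dz":0.7,"ax":0,"ay":0,"az":0,"claw":1},
    {"dx":0,"dy":0,"dz":0.7,"ax":0,"ay":0,"az":0,"claw":1},
  ],
)

```text
clock: 28.25
tcp_pos: [608.3, -282.3, 146.3]
orientation: [180.0, 0.0, 120.2]
contact_force: [0.4, 0.4, -1.5]
finger_gap: 0.393
grasp_force: 50.1
```

Call:
apply_moves(
  targets=[
    {"dx":-0.01,"dy":0.12,"dz":0,"ax":0,"ay":0,"az":-0.01,"claw":1},
    {"dx":-0.03,"dy":0.3,"dz":0,"ax":0,"ay":0,"az":-0.03,"claw":1},
    {"dx":-0.05,"dy":0.5,"dz":0,"ax":0,"ay":0,"az":-0.05,"claw":1},
    {"dx":-0.07,"dy":0.72,"dz":0,"ax":0,"ay":0,"az":-0.06,"claw":1},
    {"dx":-0.087,"dy":0.945,"dz":0,"ax":0,"ay":0,"az":-0.0767,"claw":1},
  ],
)

```text
clock: 28.75
tcp_pos: [594.1, -139.2, 144.3]
orientation: [-179.9, -0.1, 116.7]
contact_force: [0.8, 0.1, -1.4]
finger_gap: 0.397
grasp_force: 50.1
```

Call:
apply_moves(
  targets=[
    {"dx":-0.02,"dy":0.24,"dz":0,"ax":0,"ay":0,"az":-0.02,"claw":1},
    {"dx":-0.04,"dy":0.48,"dz":0,"ax":0,"ay":0,"az":-0.04,"claw":1},
    {"dx":-0.065,"dy":0.71,"dz":0,"ax":0,"ay":0,"az":-0.06,"claw":1},
    {"dx":-0.087,"dy":0.945,"dz":0,"ax":0,"ay":0,"az":-0.0767,"claw":1},
  ],
)

```text
clock: 29.15
tcp_pos: [580.9, 2.7, 144.5]
orientation: [-179.9, -0.1, 113.3]
contact_force: [-0.1, -0.2, -1.5]
finger_gap: 0.392
grasp_force: 50.1
```

Call:
apply_moves(
  targets=[
    {"dx":-0.02,"dy":0.24,"dz":0,"ax":0,"ay":0,"az":-0.02,"claw":1},
    {"dx":-0.04,"dy":0.48,"dz":0,"ax":0,"ay":0,"az":-0.04,"claw":1},
    {"dx":-0.065,"dy":0.71,"dz":0,"ax":0,"ay":0,"az":-0.06,"claw":1},
    {"dx":-0.087,"dy":0.945,"dz":0,"ax":0,"ay":0,"az":-0.0767,"claw":1},
  ],
)

```text
clock: 29.55
tcp_pos: [567.9, 144.3, 144.5]
orientation: [-179.9, -0.0, 109.8]
contact_force: [0.3, -0.2, -1.3]
finger_gap: 0.392
grasp_force: 50.1
```

Call:
apply_moves(
  targets=[
    {"dx":-0.02,"dy":0.24,"dz":0,"ax":0,"ay":0,"az":-0.02,"claw":1},
    {"dx":-0.04,"dy":0.48,"dz":0,"ax":0,"ay":0,"az":-0.04,"claw":1},
    {"dx":-0.063,"dy":0.68,"dz":0,"ax":0,"ay":0,"az":-0.06,"claw":1},
    {"dx":-0.078,"dy":0.84,"dz":0,"ax":0,"ay":0,"az":-0.07,"claw":1},
    {"dx":-0.087,"dy":0.945,"dz":0,"ax":0,"ay":0,"az":-0.0767,"claw":1},
    {"dx":-0.087,"dy":0.945,"dz":0,"ax":0,"ay":0,"az":-0.0767,"claw":1},
    {"dx":-0.087,"dy":0.945,"dz":0,"ax":0,"ay":0,"az":-0.0767,"claw":1},
  ],
)

```text
clock: 30.25
tcp_pos: [555.7, 284.3, 145.2]
orientation: [-179.9, 0.0, 106.5]
contact_force: [-0.1, -0.8, -1.9]
finger_gap: 0.392
grasp_force: 50.1
```

Call:
apply_moves(
  targets=[
    {"dx":0,"dy":0,"dz":-0.15,"ax":0,"ay":0,"az":0,"claw":1},
    {"dx":0,"dy":0,"dz":-0.35,"ax":0,"ay":0,"az":0,"claw":1},
    {"dx":0,"dy":0,"dz":-0.52,"ax":0,"ay":0,"az":0,"claw":1},
    {"dx":0,"dy":0,"dz":-0.63,"ax":0,"ay":0,"az":0,"claw":1},
    {"dx":0,"dy":0,"dz":-0.7,"ax":0,"ay":0,"az":0,"claw":1},
    {"dx":0,"dy":0,"dz":-0.735,"ax":0,"ay":0,"az":0,"claw":1},
    {"dx":0,"dy":0,"dz":-0.75,"ax":0,"ay":0,"az":0,"claw":1},
    {"dx":0,"dy":0,"dz":-0.75,"ax":0,"ay":0,"az":0,"claw":1},
  ],
)

```text
clock: 31.05
tcp_pos: [556.3, 284.6, 33.8]
orientation: [180.0, -0.0, 106.4]
contact_force: [0.1, 0.3, -1.7]
finger_gap: 0.392
grasp_force: 50.2
```

Call:
apply_moves(
  targets=[
    {"dx":0,"dy":0,"dz":-0.01,"ax":0,"ay":0,"az":0,"claw":1},
    {"dx":0,"dy":0,"dz":-0.018,"ax":0,"ay":0,"az":0,"claw":1},
    {"dx":0,"dy":0,"dz":-0.023,"ax":0,"ay":0,"az":0,"claw":1},
    {"dx":0,"dy":0,"dz":-0.027,"ax":0,"ay":0,"az":0,"claw":1},
    {"dx":0,"dy":0,"dz":-0.029,"ax":0,"ay":0,"az":0,"claw":1},
    {"dx":0,"dy":0,"dz":-0.029,"ax":0,"ay":0,"az":0,"claw":1},
  ],
)

```text
clock: 31.65
tcp_pos: [556.0, 284.9, 29.4]
orientation: [180.0, -0.0, 106.4]
contact_force: [-2.1, -0.3, 3.7]
finger_gap: 0.391
grasp_force: 50.9
```

Contact is made. Release, rise and back off.

Call:
apply_moves(
  targets=[
    {"dx":0,"dy":0,"dz":0,"ax":0,"ay":0,"az":0,"claw":0.5},
    {"dx":0,"dy":0,"dz":0,"ax":0,"ay":0,"az":0,"claw":0.3},
    {"dx":0,"dy":0,"dz":0,"ax":0,"ay":0,"az":0,"claw":0},
    {"dx":0,"dy":0,"dz":0,"ax":0,"ay":0,"az":0,"claw":0},
    {"dx":0,"dy":0,"dz":0,"ax":0,"ay":0,"az":0,"claw":0},
    {"dx":0,"dy":0,"dz":0,"ax":0,"ay":0,"az":0,"claw":0},
    {"dx":0,"dy":0,"dz":0,"ax":0,"ay":0,"az":0,"claw":0},
  ],
)

```text
clock: 32.35
tcp_pos: [555.9, 284.8, 29.1]
orientation: [180.0, -0.0, 106.4]
contact_force: [-0.3, 0.2, 0.0]
finger_gap: 1.0
grasp_force: 0.0
```

Call:
apply_moves(
  targets=[
    {"dx":0,"dy":0,"dz":0.1,"ax":0,"ay":0,"az":0,"claw":0},
    {"dx":0,"dy":0,"dz":0.3,"ax":0,"ay":0,"az":0,"claw":0},
    {"dx":0,"dy":0,"dz":0.55,"ax":0,"ay":0,"az":0,"claw":0},
    {"dx":0,"dy":0,"dz":0.9,"ax":0,"ay":0,"az":0,"claw":0},
    {"dx":0,"dy":0,"dz":0.9,"ax":0,"ay":0,"az":0,"claw":0},
  ],
)

```text
clock: 32.85
tcp_pos: [558.8, 285.9, 171.4]
orientation: [179.4, -0.1, 106.4]
contact_force: [0.4, 0.9, -0.0]
finger_gap: 1.002
grasp_force: 0.0
```

Call:
apply_moves(
  targets=[
    {"dx":-0.8,"dy":0.5,"dz":0,"ax":0,"ay":0,"az":0,"claw":0},
    {"dx":-0.8,"dy":0.5,"dz":0,"ax":0,"ay":0,"az":0,"claw":0},
    {"dx":-0.8,"dy":0.5,"dz":0,"ax":0,"ay":0,"az":0,"claw":0},
    {"dx":-0.8,"dy":0.5,"dz":0,"ax":0,"ay":0,"az":0,"claw":0},
    {"dx":-0.8,"dy":0.5,"dz":0,"ax":0,"ay":0,"az":0,"claw":0},
    {"dx":-0.8,"dy":0.5,"dz":0,"ax":0,"ay":0,"az":0,"claw":0},
  ],
)

```text
clock: 33.45
tcp_pos: [436.8, 359.6, 164.7]
orientation: [179.9, -0.0, 106.4]
contact_force: [0.1, -0.2, -0.6]
finger_gap: 1.004
grasp_force: 0.0
```

```bash
python3 chk.py; python3 -c "
from h import *
c=camera('side');cv2.imwrite('pics/e.png',cv2.resize(c['frame'][80:420,200:460,::-1],None,fx=1.7,fy=1.7))"
```

```text
[436.75967485 359.64507046 164.6780934 ] 0.0
top vial 239 [609.  105.7] 12.5 83.8 along/across [-93.2   0.3]
top plastic 447 [592.  164.7] 17.4 67.8 along/across [-31.7   0.6]
top steel 470 [573.8 223.9] 17.8 60.0 along/across [30.1 -0.1]
top canister 457 [556.3 283.3] 22.8 63.7 along/across [92.  -0.1]
side vial 113 [606.5 105.8] 13.7 84.1 along/across [-92.3  -2. ]
side plastic 177 [590.1 165.3] 18.5 68.1 along/across [-30.6  -1. ]
side steel 164 [572.1 223.5] 19.1 60.2 along/across [30.3 -1.9]
side canister 141 [555.7 282.9] 22.6 64.3 along/across [91.8 -0.8]
```

View pics/e.png

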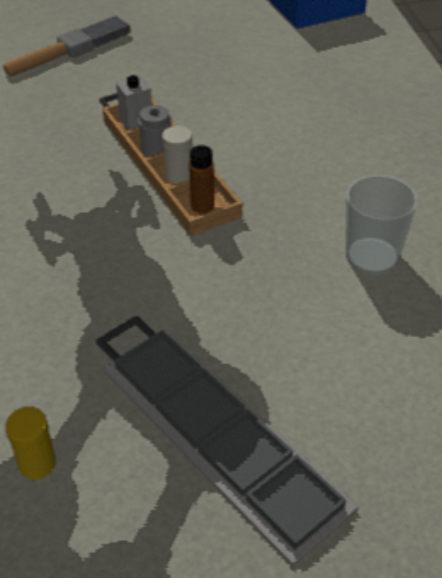

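All four containers stand upright in the rack: canister (133,105) by the handle, then steel jar (154,132), white jar (178,155) and vial (201,180). The tray is empty, and the beaker and decoy haven't moved. Handing in.

```bash
python3 -c "
from workcell import job_done
print(job_done())"
```

```text
the job is handed in; nothing more can be done
None
```

The job is handed in: all four containers stand upright in the rack in reverse order, each within about 2 mm of its compartment centre by the last camera check; no verdict was returned.

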